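# Line up a straightedge on two chart pegs and weigh it down

### The job

On the chart board, slide the straightedge, without lifting it off the board, until its graduated long edge touches both steel pegs at once. Then set the dark steel weight gently down, lengthwise, on the middle of the straightedge so that it stays there, still touching both pegs. Leave the bottle, the slide box and the cell counter where they are.

Things in the scene. Friction and masses are not known exactly. Their poses are not given: they have to be found in the camera images.
- board: Flat grey chart board with a gridded white sheet, 320 mm (x) by 360 mm (y), 8 mm thick, fixed to the bench. Origin: centre of its underside; x points away from the robot side of the board, z up. Its top surface is 8 mm above the bench. It holds the two pegs and the straightedge.
- peg_a: Upright round dark steel peg, 16 mm diameter, 30 mm tall, fixed on the board (it cannot move), on the board's left (+y) half. Origin: centre of its foot, on the board's top; its top is 38 mm above the bench.
- peg_b: The other peg, identical to peg_a, fixed on the board's right (-y) half. The two stand 120 to 145 mm apart, but in general not square to the board.
- straightedge: Loose flat dark-grey anodised aluminium bar, 200 mm long (its y), 40 mm wide (its x), 14 mm thick (z), about 0.3 kg. Origin: centre of its underside. Its graduated edge (white ticks) is the long side at x = +20 mm; it starts on the robot's side of the pegs, facing them, askew. When it touches a peg, the peg's axis is at x = +28 mm in this frame. Can be pinched across its width, or pushed on its plain long side.
- edge_mid (a point): Point on the straightedge, middle of the graduated long side face, half way up its thickness (x = +20, y = 0, z = +7 mm in the straightedge's frame).
- weight: Loose dark steel chart weight, about 0.5 kg: a block 80 mm long (y), 34 mm wide (x), 22 mm high, with an upright grip rib on top, 60 mm long (y), 12 mm thick (x), from 21 to 51 mm above the underside. Origin: centre of its underside. It starts on the bench on the left or the right of the board. Take it by the rib from above.
- weight_grip (a point): Centre of the weight's grip rib, 38 mm above the weight's underside, on its vertical axis; same axes as the weight.
- bottle: Bystander: small closed white plastic bottle, 56 mm diameter, 120 mm tall, standing loose on the bench on the other side of the board from the weight. Origin: centre of its underside.
- slide_box: Bystander: closed blue plastic slide box, 85 mm (x) by 170 mm (y) by 36 mm high, loose on the bench beside the far left corner of the board, turned about a quarter turn. Origin: centre of its underside.
- counter: Bystander: cream desktop cell counter with keys, 120 mm (x) by 200 mm (y), 43 mm high, fixed on the bench beside the far right corner of the board, turned about a quarter turn. Origin: centre of its underside.
Things that resemble listed ones, but are neither listed nor needed, are in the scene too. What is meant by the weight is not green, and is the larger of those in its own colour.

How it is judged (in metres and radians):
On the way, in this order (a step that is already met when the one before it is completed fails the run):
1. the straightedge's graduated edge touches both pegs (each within 2 mm) and lies still, before the weight is on it (x of peg_a in the frame of straightedge between 0.026 and 0.03 m and y of peg_a in the frame of straightedge between -0.099 and 0.099 m and x of peg_b in the frame of straightedge between 0.026 and 0.03 m and y of peg_b in the frame of straightedge between -0.099 and 0.099 m and linear speed of straightedge below 0.01 m/s and angular speed of straightedge below 0.1 rad/s), for 0.3 s.
2. the weight rests lengthwise on the middle of the straightedge, which still touches both pegs (x of peg_a in the frame of straightedge between 0.026 and 0.03 m and y of peg_a in the frame of straightedge between -0.099 and 0.099 m and x of peg_b in the frame of straightedge between 0.026 and 0.03 m and y of peg_b in the frame of straightedge between -0.099 and 0.099 m and z of weight in the frame of straightedge between 0.011 and 0.017 m and x of weight in the frame of straightedge between -0.012 and 0.012 m and y of weight in the frame of straightedge between -0.035 and 0.035 m and angle between the y axis of weight and the y axis of straightedge, either way round below 0.3 rad and angle between weight's own z axis and vertical below 0.08 rad and linear speed of weight below 0.01 m/s and angular speed of weight below 0.1 rad/s and contact force between weight and straightedge above 1 N), for 0.2 s.
At the end, for the whole second after the job is handed in: The straightedge's graduated edge touches both pegs (each within 2 mm, the pegs within the bar's length); the weight stands level on top of the straightedge, within 35 mm of its middle lengthwise and 12 mm across, turned less than 0.3 rad from it; both are at rest (all of step 2 and linear speed of straightedge below 0.01 m/s and angular speed of straightedge below 0.1 rad/s).
It fails at once if the straightedge is lifted off the board (a side or end by more than 10 mm) (height (world z) of straightedge above 0.018 m or angle between straightedge's own z axis and vertical above 0.15 rad).
It fails at once if the weight is dropped or banged down on the straightedge (over 80 N) (contact force between weight and straightedge above 80 N).
It fails at once if the bottle is moved more than 20 mm or tipped (distance of bottle from where it was at the start of the episode above 0.02 m or angle between bottle's own z axis and vertical above 0.3 rad).
It fails at once if the slide box is moved more than 20 mm (distance of slide_box from where it was at the start of the episode above 0.02 m).
It fails at once if the cell counter is struck (over 15 N) (contact force between counter and the arm above 15 N).
It also fails if it takes over 64 s, if anything falls off the work surface, if the arm or the gripper's body presses on something with over 40 N, if the wrist force passes 120 N, or if a joint passes its speed limit or range.

### The arm

A 6-joint arm with a two-finger parallel gripper is mounted at the origin on the work surface. World frame = base frame: x ahead of the robot, y to its left, z up, the work surface at z = 0. Lengths are in mm, angles in rad, forces in N, time in s.
With the tool pointing down it reaches from about 350 to 975 mm from the base axis. Payload 17.4 kg.
Tool frame: the origin (TCP) lies at the very end of the fingers, on their centre line; the grasp point (between the pads) lies 19 mm behind it (bot.grasp_offset is the distance from the TCP to the grasp point, in mm); z points along the fingers, x is the direction in which the jaws open and shut, and the axes are right-handed (so a half turn about z gives the same grasp; the last joint's range is limited). The gripper opens to 85 mm and grips with 20 to 120 N. Pads are 22 mm wide; open, the fingers measure 114 mm over their backs; the gripper's body (76 mm by 85 mm) begins 54 mm behind the grasp point. The pads swing forward as they close: fully open they stand 13 mm farther back than shut.
Start: joints at [-1.231, 0.116, 1.442, -0, 1.584, -0.038], TCP at [248.983, -627.407, 231.303] pointing down, gripper open.
Joint ranges: [-2.83, 2.83], [-0.83, 2.19], [0.07, 2.5], [-1.14, 4.28], [0.01, 3], [-2.97, 2.97]. Speed limits (rad/s): [1.89, 1.89, 2.22, 3.14, 3.14, 3.14].

### API

Orientations are given as a unit quaternion [x, y, z, w].
In Python, from cell import bot, optics, workorder, nets gives the robot as it stands.
- The arm moves only by the tool step_arm, never from a script. Its argument "increments" is one flat list of numbers, 6 for each row, row after row: the shift along the tool's x, y, z in mm, then the turn, a rotation vector about the tool's x, y, z in rad. A call has 1 to 20 rows; each row shifts and turns the commanded pose from where the row before left it, along the tool's axes as they then stand; what a row does not reach is not made up. A row lasts 1/12 s, in which the tool goes at most 41.7 mm and 7.16 degrees, less where a joint would pass 70% of its speed; a pose out of reach is approached as far as the arm can. A call with a gripper value outside its range is refused whole. "claw" is the closure, from 0 (fully open) to 1 (shut), set as the call begins (left out, the last holds). The fingers move at their own pace and stop on an object; "newtons" is the grip in N (left out, the last holds). Time passes only in rows, so rows that do not move let the fingers close. It gives the time, the measured TCP pose, the force and the opening at its end, in the units of the state.
- bot.read_state(): the state, without advancing time (a new reading comes with each control period).
- optics.read_camera(name): name is "side" or "top" or "wrist"; returns a dict with "color" (400x640x3 uint8, red, green, blue), "range_z" (400x640 float32, mm along the optical axis (not along the pixel's ray), 0 where there is no reading), "intrinsics" (3x3 intrinsics, pixels), "R" (3x3) and "t" (3): a world point X has camera coordinates R X + t; the wrist camera has in their place "hand_eye" (4x4, takes a point from camera to tool coordinates, whose origin is the TCP and whose axes are the tool frame's). Camera axes: x right, y down, z forward; pixel columns grow to the right and rows downward; lengths in mm; the calibration is good to about 2 mm. The wrist camera is an equidistant fisheye: a pixel r from the principal point sees the ray r / f radians off the axis. A picture is of the moment at which its call begins: read the wrist's pose just before it.
- workorder.hand_in(): hands the job in, once; it reports no verdict.
Trained networks look in a picture, given as the dict that the camera call returned (one of the last four; its "shot" number tells which), for a name from the list of things; names that differ only in an ending like _2 or _b are one class to them, and where a whole thing is asked for, a point or a joint stands for the part that bears it (a point fixed in the world has none). Each returns a list of dicts, best first, with "p" (0 to 1); they miss things now and then, are a little off and sometimes report something else, mostly with a low value. They report only what shows in the picture. A call takes as long as a camera call. They do not tell look-alikes from the thing itself.
- nets.search_frame(label, picture): "centre" ([x, y, z] in mm, in the coordinates of the camera as it stood for that picture, good to about 4 mm: the middle of the surface that is visible of it).
- nets.tip_of(label, picture): "centre" ([x, y, z] in mm, in the coordinates of the camera as it stood for that picture, good to about 4 mm: a listed point, or the origin of a listed thing).
The state is a dict: "t": time; "joint_positions": joint angles; "joint_velocities": joint speeds; "tau": joint torques, N m; "ee_pos": TCP position; "eef_rot": TCP orientation; "contact_force": force on the tool from outside, world axes, zero at the start; "wrist_torque": the same for the moment, N m; "gripper_width": opening from 0.0 (shut) to 1.0 (fully open).
Only numpy, scipy, OpenCV 4.12 (cv2) and the standard library are available. Lean on these libraries where they do the work, as an engineer would, in place of code of your own. Each camera call takes 0.05 s, during which the arm holds its last target. There are 200 camera calls.

## Working session

There is one attempt and no reset: what is moved stays moved. The work goes in short steps, Python scripts to look and compute and a tool call to move; the robot and the scene stay as the last step left them, time stands still between calls to the robot, and variables do not carry over. Pictures are saved under pics/ and viewed, about 8 in all and at most 12, crops included, and the job is handed in when it is done.

Besides the shell and the picture viewer there is one more tool, called after "Request:" by a JSON object that holds its "api" and its "payload". step_arm: Moves the arm, as the interface text tells. Its arguments: {"type":"object","properties":{"increments":{"type":"array"},"claw":{"type":"number"},"newtons":{"type":"number"}},"required":["increments"]}

```bash
mkdir -p pics; ls
cat > h.py <<'E'
import numpy as np, cv2
from cell import bot, optics, workorder, nets
from scipy.spatial.transform import Rotation as Ro
def world(pic,c): return np.array(pic["R"]).T@(np.array(c)-np.array(pic["t"]))
def cloud(pic):
    d=pic["range_z"].astype(float);K=np.array(pic["intrinsics"]);v,u=np.mgrid[:d.shape[0],:d.shape[1]]
    P=np.stack([(u-K[0,2])/K[0,0]*d,(v-K[1,2])/K[1,1]*d,d],-1)
    W=(P-np.array(pic["t"]))@np.array(pic["R"]); W[d==0]=np.nan
    return W
def proj(pic,X):
    c=np.array(pic["R"])@np.array(X)+np.array(pic["t"]);k=np.array(pic["intrinsics"])@c;return (k[:2]/k[2]).round().astype(int)
def save(n,im): cv2.imwrite("pics/"+n,cv2.cvtColor(np.ascontiguousarray(im),cv2.COLOR_RGB2BGR))
E
python3 - <<'E'
from h import *
p=optics.read_camera("top"); save("top.png",p["color"])
print(bot.read_state())
for l in ["board","peg_a","straightedge","edge_mid","weight","weight_grip","bottle","slide_box","counter"]:
    for f in (nets.search_frame,nets.tip_of):
        for r in f(l,p)[:4]:
            X=world(p,r["centre"]); print(l,f.__name__,round(r["p"],2),X.round(0),proj(p,X))
E
```

```text
pics
{'t': 0.05, 'joint_positions': array([-1.23081333e+00,  1.16465063e-01,  1.44225027e+00,  4.78633617e-05,
        1.58400565e+00, -3.78062754e-02]), 'joint_velocities': array([-0.00041701, -0.00021761, -0.00073719,  0.00061359,  0.00041331,
        0.00145204]), 'tau': array([ 4.23679579e-03, -7.34359360e+01, -6.34435272e+01,  1.73757726e-04,
        5.51852325e-03,  9.73074123e-06]), 'ee_pos': array([ 248.92275424, -627.22274424,  230.58559269]), 'eef_rot': array([ 8.27304861e-01, -5.61752925e-01, -4.40245796e-04, -3.53613576e-04]), 'contact_force': array([-0.47328988, -0.10018423, -0.37291999]), 'wrist_torque': array([ 0.00881382, -0.0146899 ,  0.00178254]), 'gripper_width': 1.0012780332273465}
board call 0.64 [571.  -3.   3.] [327 196]
board call 0.67 [564.  -4.  -4.] [328 198]
peg_a call 0.53 [618.  58.  14.] [309 183]
peg_a call 0.53 [606. -76.   9.] [348 184]
peg_a call 0.37 [701. 354.  -2.] [222 166]
peg_a call 0.35 [ 526. -337.   -1.] [426 202]
straightedge call 0.57 [494.   2.  25.] [328 217]
edge_mid call 0.79 [496.   1.  18.] [328 217]
edge_mid call 0.84 [521.  -1.  1
[... 151 characters left out ...]
ght call 0.56 [391. 289.  19.] [243 254]
weight call 0.78 [489. 461.   2.] [192 229]
weight call 0.72 [396. 293.   2.] [242 253]
weight call 0.49 [495. 331.  -0.] [231 224]
weight_grip call 0.7 [483. 326.  21.] [231 227]
weight_grip call 0.59 [395. 287.  17.] [244 253]
weight_grip call 0.77 [488. 330.  36.] [229 225]
weight_grip call 0.74 [396. 290.  30.] [242 252]
weight_grip call 0.56 [488. 464.  41.] [188 227]
bottle call 0.83 [ 515. -330.   78.] [430 201]
bottle call 0.89 [ 526. -341.   -0.] [427 202]
slide_box call 0.81 [692. 350.  31.] [222 166]
slide_box call 0.87 [700. 354.  -2.] [222 167]
counter call 0.79 [ 694. -367.   38.] [431 151]
counter call 0.63 [ 702. -372.   -5.] [429 153]
```

View pics/top.png

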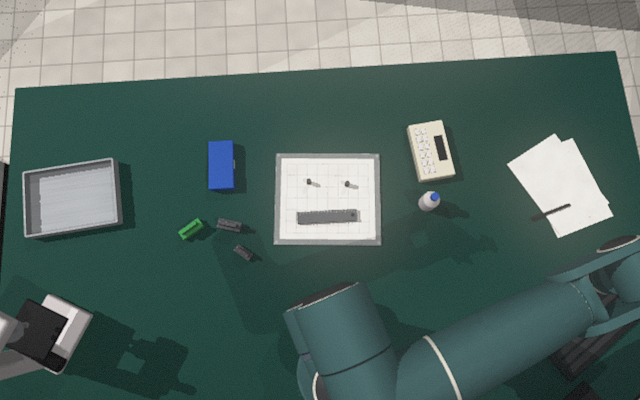

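The top view shows the board at (328,198), pegs at (309,182) and (347,184), and the bar at (328,217). There are three weight candidates: green (191,229), dark (229,225) and dark (243,253). The dark one at (229,225) looks larger, so I'll confirm that with an enlarged crop.

Run:
```python
from h import *
p=optics.read_camera("top"); s=optics.read_camera("side")
c=p["color"][205:270,175:265]
a=cv2.resize(c,(540,390),interpolation=cv2.INTER_CUBIC)
save("crop.png",np.vstack([a,cv2.resize(s["color"],(540,200+10))]))
W=cloud(p)
H=W[...,2]
for name,(r0,r1,c0,c1) in dict(big=(212,238,214,243),small=(243,264,230,258),bar=(205,226,292,364)).items():
    w=W[r0:r1,c0:c1].reshape(-1,3); zmin=13 if name=="bar" else 12
    q=w[(w[:,2]>zmin)]
    rect=cv2.minAreaRect(q[:,:2].astype(np.float32)); print(name,len(q),rect,np.nanmax(q[:,2]))
print(W[190,330],W[200,300])
```

```text
big 250 ((489.8121032714844, 331.2645263671875), (80.29033660888672, 34.41552734375), 75.3031997680664) 59.158256707971695
small 149 ((394.9161071777344, 286.9761657714844), (64.854736328125, 27.414424896240234), 49.84236145019531) 46.79596659134979
bar 750 ((502.60516357421875, 5.088584899902344), (232.723876953125, 68.46852111816406), 85.62678527832031) 32.84562611677341
[590.14733107 -13.79760574   5.35810644] [561.42957497  90.75755266   8.89556926]
```

View pics/crop.png

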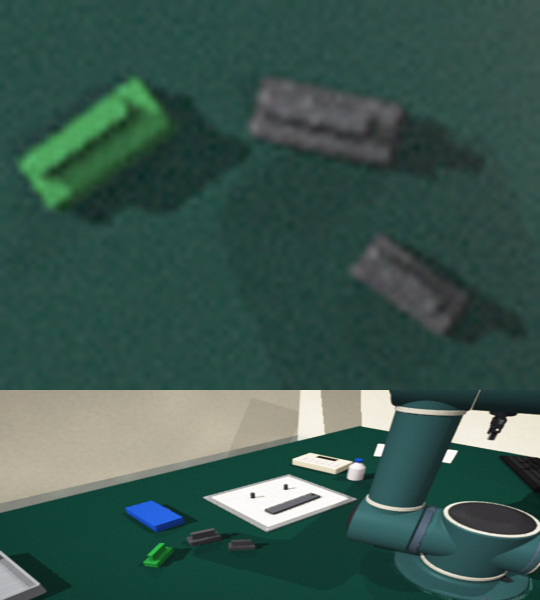

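The crop and the 80×34 mm measured footprint confirm that the larger dark weight, at top pixel (229,225), is at about (490,331). The other dark one, at (243,253), is only about 65×27 mm. Next I move over the board.

Request:
{"api": "step_arm", "payload": {"increments": [-25, -21, -3, 0, 0, 0, -25, -21, -3, 0, 0, 0, -25, -21, -3, 0, 0, 0, -25, -21, -3, 0, 0, 0, -25, -21, -3, 0, 0, 0, -25, -21, -3, 0, 0, 0, -25, -21, -3, 0, 0, 0, -25, -21, -3, 0, 0, 0, -25, -21, -3, 0, 0, 0, -25, -21, -3, 0, 0, 0, -25, -21, -3, 0, 0, 0, -25, -21, -3, 0, 0, 0, -25, -21, -3, 0, 0, 0, -25, -21, -3, 0, 0, 0, -25, -21, -3, 0, 0, 0, -25, -21, -3, 0, 0, 0, -25, -21, -3, 0, 0, 0, -25, -21, -3, 0, 0, 0, -25, -21, -3, 0, 0, 0, -25, -21, -3, 0, 0, 0]}}

```text
t: 2.72
ee_pos: [455.0, -6.0, 291.7]
eef_rot: [0.827, -0.562, 0.0, -0.0]
contact_force: [0.9, -0.1, 0.7]
gripper_width: 1.004
```

Request:
{"api": "step_arm", "payload": {"increments": [0, 0, 0, 0, 0, 0.093, 0, 0, 0, 0, 0, 0.093, 0, 0, 0, 0, 0, 0.093, 0, 0, 0, 0, 0, 0.093, 0, 0, 0, 0, 0, 0, 0, 0, 0, 0, 0, 0, 0, 0, 0, 0, 0, 0]}}

```text
t: 3.3
ee_pos: [454.9, -7.8, 291.4]
eef_rot: [0.71, -0.704, 0.0, -0.0]
contact_force: [-0.0, -0.9, -0.3]
gripper_width: 1.0
```

Run:
```python
from h import *
s=bot.read_state();print(s["t"],s["ee_pos"],Ro.from_quat(s["eef_rot"]).as_matrix().round(3))
p=optics.read_camera("wrist");print(p["intrinsics"],np.array(p["hand_eye"]).round(3));save("w1.png",p["color"])
q=optics.read_camera("top");save("t2.png",cv2.resize(q["color"][145:250,265:390],(750,630)[:2]))
```

```text
3.3 [454.89138458  -7.7984575  291.36629644] [[ 0.009 -1.     0.   ]
 [-1.    -0.009 -0.   ]
 [ 0.    -0.    -1.   ]]
[[309.70691629   0.         319.50985568]
 [  0.         309.70691629 195.14962987]
 [  0.           0.           1.        ]] [[ 1.00000e+00 -0.00000e+00 -1.00000e-03 -6.39000e-01]
 [ 0.00000e+00  9.46000e-01  3.23000e-01 -8.31880e+01]
 [ 0.00000e+00 -3.23000e-01  9.46000e-01 -1.42882e+02]
 [ 0.00000e+00  0.00000e+00  0.00000e+00  1.00000e+00]]
```

View pics/w1.png

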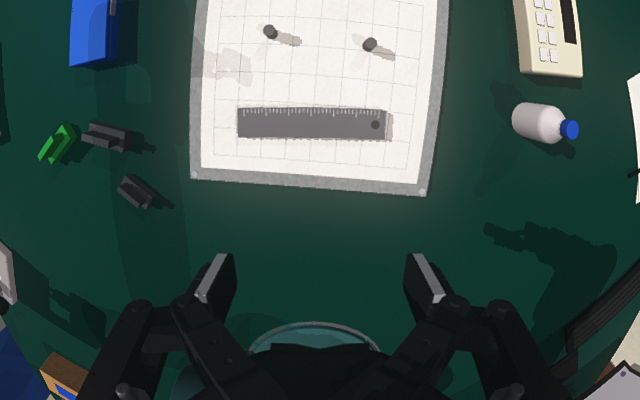

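The wrist view shows the board, the pegs at (270,31) and (370,44), and the bar at (238–388, 105–140), with its tick edge facing the pegs. I'll compute their positions from rays.

```bash
cat >> h.py <<'E'
def wpose(s=None):
    s=s or bot.read_state();T=np.eye(4);T[:3,:3]=Ro.from_quat(s["eef_rot"]).as_matrix();T[:3,3]=s["ee_pos"];return T
def ray(p,T,uv,z):
    K=np.array(p["intrinsics"]);uv=np.atleast_2d(uv).astype(float);x=(uv[:,0]-K[0,2])/K[0,0];y=(uv[:,1]-K[1,2])/K[1,1]
    r=np.hypot(x,y);d=np.stack([np.sin(r)*x/r,np.sin(r)*y/r,np.cos(r)],-1)
    M=T@np.array(p["hand_eye"]);d=d@M[:3,:3].T;o=M[:3,3]
    return o+d*((z-o[2])/d[:,2])[:,None]
def wworld(p,T,c): return (T@np.array(p["hand_eye"])@np.append(c,1))[:3]
def look(bbox,thr=115,z=22):
    T=wpose();p=optics.read_camera("wrist");g=cv2.cvtColor(p["color"],cv2.COLOR_RGB2GRAY)
    m=np.zeros_like(g);r0,r1,c0,c1=bbox;m[r0:r1,c0:c1]=(g[r0:r1,c0:c1]<thr)*255
    m=cv2.morphologyEx(m,cv2.MORPH_CLOSE,np.ones((5,5)))
    n,l,st,ce=cv2.connectedComponentsWithStats(m)
    out=[(st[i],ray(p,T,np.argwhere(l==i)[:,::-1],z)) for i in range(1,n) if st[i,4]>60]
    return p,T,out,m
E
python3 - <<'E'
from h import *
p,T,o,m=look((10,165,205,420))
for st,X in o: print(st,cv2.minAreaRect(X[:,:2].astype(np.float32)))
for l in ("peg_a","edge_mid","straightedge","weight"):
    for f in (nets.tip_of,):
        for r in f(l,p)[:4]: print(l,round(r["p"],2),wworld(p,T,r["centre"]).round(1))
g=cv2.resize(p["color"][10:160,190:430],(800,500));mm=cv2.resize(m[10:160,190:430],(800,500),interpolation=0)
g[cv2.morphologyEx(mm,cv2.MORPH_GRADIENT,np.ones((3,3)))>0]=(255,0,0);save("w2.png",g)
E
```

```text
[264  25  13  14 133] ((622.3386840820312, 58.821266174316406), (20.330642700195312, 13.561783790588379), 36.550437927246094)
[363  38  13  13 127] ((606.4464111328125, -70.46244812011719), (13.043655395507812, 19.632381439208984), 47.8646354675293)
[ 238  108  102   30 1309] ((498.9407043457031, 35.28695297241211), (137.32321166992188, 38.44477081298828), 88.1065673828125)
[370 120  10  10  80] ((497.9746398925781, -80.32908630371094), (12.238266944885254, 12.323266983032227), 2.073606491088867)
peg_a 0.57 [604.6 -74.2   6.9]
peg_a 0.46 [620.9  57.6   5.4]
edge_mid 0.81 [519.5   3.1  17.6]
edge_mid 0.45 [703.3 355.8  -2.7]
straightedge 0.57 [498.2   3.   13.7]
weight 0.87 [490.2 464.9   1.6]
weight 0.62 [397.5 289.    1.2]
weight 0.56 [490.5 335.   -2.8]
```

View pics/w2.png

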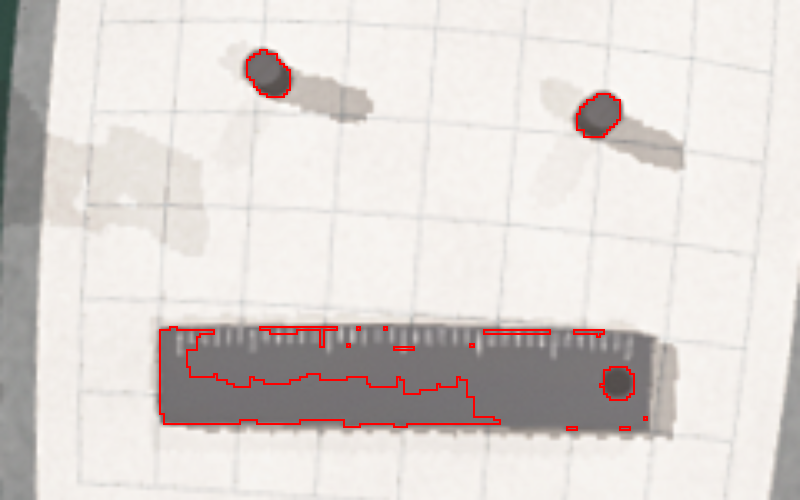

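Run:
```python
from h import *
T=wpose();p=optics.read_camera("wrist")
c=ray(p,T,[(238.3,108.7),(387.1,110.7),(385.2,139),(238.3,137.5)],22);print(c.round(1))
pg=ray(p,T,[(269.8,30.1),(371.2,43)],38);print(pg.round(1))
print("bar mid",c.mean(0),"len",np.linalg.norm(c[0]-c[1]),"wid",np.linalg.norm(c[0]-c[3]),"peg dist",np.linalg.norm(pg[0]-pg[1]))
a=lambda d:np.degrees(np.arctan2(d[1],d[0]))
print("bar y dir",a(c[0]-c[1]),a(c[3]-c[2]),"pegs",a(pg[0]-pg[1]))
n=pg[0]-pg[1];th=np.arctan2(n[1],n[0]);ex=np.array([np.sin(th),-np.cos(th)]);ey=np.array([np.cos(th),np.sin(th)])
print("ex",ex,"ey",ey,"target bar centre",pg.mean(0)[:2]-28*ex)
```

```text
[[519.6 102.7  22. ]
 [517.3 -96.9  22. ]
 [478.5 -95.9  22. ]
 [480.1 104.3  22. ]]
[[621.6  56.5  38. ]
 [605.2 -70.9  38. ]]
bar mid [498.88024421   3.54908312  22.        ] len 199.57333717137635 wid 39.604251056945046 peg dist 128.48197893322993
bar y dir 89.31762975300259 89.56236478085852 pegs 82.6855197912742
ex [ 0.9918623  -0.12731528] ey [0.12731528 0.9918623 ] target bar centre [585.60515335  -3.64748744]
```

Lengths (200, 40, and 128 mm between pegs) check out. I descend behind the bar with the open fingers spread along it.

Request:
{"api": "step_arm", "payload": {"increments": [-4, 3, 30, 0, 0, 0, -4, 2, 30, 0, 0, 0, -3, 0, 30, 0, 0, 0, 0, 0, 30, 0, 0, 0, 0, 0, 30, 0, 0, 0, 0, 0, 30, 0, 0, 0, 0, 0, 30, 0, 0, 0, 0, 0, 30, 0, 0, 0, 0, 0, 20, 0, 0, 0, 0, 0, 8, 0, 0, 0, 0, 0, 4, 0, 0, 0, 0, 0, 0, 0, 0, 0, 0, 0, 0, 0, 0, 0]}}

```text
t: 4.78
ee_pos: [450.6, 3.2, 20.6]
eef_rot: [0.709, -0.705, 0.001, -0.001]
contact_force: [0.8, -0.7, 0.3]
gripper_width: 1.0
```

Request:
{"api": "step_arm", "payload": {"increments": [0, 0, 3, 0, 0, 0, 0, 0, 2, 0, 0, 0, 0, 0, 2, 0, 0, 0, 0, 0, 2, 0, 0, 0, 0, 0, 0, 0, 0, 0]}}

```text
t: 5.2
ee_pos: [449.7, 3.3, 10.0]
eef_rot: [0.709, -0.705, -0.0, 0.0]
contact_force: [-0.1, -0.1, -0.1]
gripper_width: 0.998
```

Run:
```python
from h import *
s=bot.read_state();print(s["t"],s["ee_pos"],s["contact_force"])
p=optics.read_camera("wrist");save("w3.png",p["color"])
```

```text
5.2 [449.72826849   3.2566068   10.0143006 ] [-0.06763795 -0.13966575 -0.13896162]
```

View pics/w3.png

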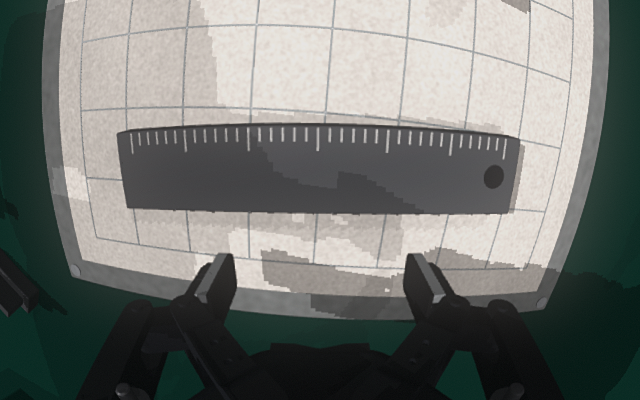

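The view shows the bar at rows 130–212, clear of both fingertips. No contact yet, so I lower further, square up and push.

Request:
{"api": "step_arm", "payload": {"increments": [0, 0, 3, 0, 0, 0, 0, 0, 3, 0, 0, 0, 0, 0, 2, 0, 0, 0, 0, 0, 2, 0, 0, 0, 0, 0, 0, 0, 0, 0, 0, -3, 0, 0, 0, 0, 0, -3, 0, 0, 0, 0, 0, -3, 0, 0, 0, 0, 0, -2, 0, 0, 0, 0, 0, -2, 0, 0, 0, 0, 0, -2, 0, 0, 0, 0, 0, -2, 0, 0, 0, 0, 0, -2, 0, 0, 0, 0, 0, -2, 0, 0, 0, 0, 0, -2, 0, 0, 0, 0]}}

```text
t: 6.5
ee_pos: [472.9, 3.4, 0.3]
eef_rot: [0.709, -0.705, -0.0, 0.0]
contact_force: [-2.7, -1.0, 1.2]
gripper_width: 0.998
```

Request:
{"api": "step_arm", "payload": {"increments": [0, -3.5, 0, 0, 0, 0.007, 0, -3.5, 0, 0, 0, 0.007, 0, -3.5, 0, 0, 0, 0.007, 0, -3.5, 0, 0, 0, 0.007, 0, -3.5, 0, 0, 0, 0.007, 0, -3.5, 0, 0, 0, 0.007, 0, -3.5, 0, 0, 0, 0.007, 0, -3.5, 0, 0, 0, 0.007, 0, -3.5, 0, 0, 0, 0.007, 0, -3.5, 0, 0, 0, 0.007, 0, -3.5, 0, 0, 0, 0.007, 0, -3.5, 0, 0, 0, 0.007, 0, -3.5, 0, 0, 0, 0.007, 0, -3.5, 0, 0, 0, 0.007, 0, -3.5, 0, 0, 0, 0.007, 0, -3.5, 0, 0, 0, 0.007, 0, -3.5, 0, 0, 0, 0.007, 0, -3.5, 0, 0, 0, 0.007, 0, -3.5, 0, 0, 0, 0.007, 0, 0, 0, 0, 0, 0]}}

```text
t: 8.17
ee_pos: [539.9, -0.5, 0.4]
eef_rot: [-0.66, 0.751, -0.0, 0.0]
contact_force: [-0.8, 0.4, 1.4]
gripper_width: 1.002
```

Run:
```python
from h import *
s=bot.read_state();print(s["t"],s["ee_pos"],s["contact_force"])
p=optics.read_camera("wrist");save("w4.png",p["color"])
```

```text
8.1667 [ 5.39872102e+02 -5.21824856e-01  3.91014259e-01] [-0.78326782  0.36909466  1.42510954]
```

View pics/w4.png

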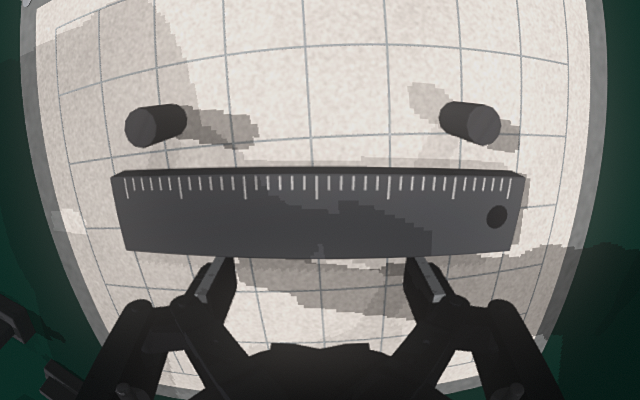

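The bar is square to the tool and about 15 mm short of the pegs at (175,120) and (452,120), which are well within its length. I continue gently.

Request:
{"api": "step_arm", "payload": {"increments": [0, -2, 0, 0, 0, 0, 0, -2, 0, 0, 0, 0, 0, -2, 0, 0, 0, 0, 0, -2, 0, 0, 0, 0, 0, -2, 0, 0, 0, 0, 0, -1, 0, 0, 0, 0, 0, 0, 0, 0, 0, 0]}}

```text
t: 8.8
ee_pos: [550.4, -1.9, 0.3]
eef_rot: [-0.661, 0.751, -0.0, 0.0]
contact_force: [-0.8, -0.2, -0.2]
gripper_width: 1.002
```

Request:
{"api": "step_arm", "payload": {"increments": [0, -1, 0, 0, 0, 0, 0, -1, 0, 0, 0, 0, 0, 0, 0, 0, 0, 0]}}

```text
t: 9.05
ee_pos: [552.3, -2.1, 0.3]
eef_rot: [-0.661, 0.751, -0.0, 0.0]
contact_force: [0.9, -0.3, -0.1]
gripper_width: 0.997
```

Request:
{"api": "step_arm", "payload": {"increments": [0, -0.7, 0, 0, 0, 0, 0, -0.7, 0, 0, 0, 0, 0, 0, 0, 0, 0, 0]}}

```text
t: 9.3
ee_pos: [553.6, -2.3, 0.3]
eef_rot: [-0.661, 0.751, -0.0, 0.0]
contact_force: [-0.6, 0.6, 0.8]
gripper_width: 0.996
```

Request:
{"api": "step_arm", "payload": {"increments": [0, -0.7, 0, 0, 0, 0, 0, -0.7, 0, 0, 0, 0, 0, 0, 0, 0, 0, 0]}}

```text
t: 9.55
ee_pos: [555.0, -2.5, 0.3]
eef_rot: [-0.661, 0.751, -0.0, 0.0]
contact_force: [-0.8, 0.3, 0.7]
gripper_width: 0.998
```

Request:
{"api": "step_arm", "payload": {"increments": [0, -0.5, 0, 0, 0, 0, 0, -0.5, 0, 0, 0, 0, 0, 0, 0, 0, 0, 0]}}

```text
t: 9.8
ee_pos: [555.5, -2.6, 0.3]
eef_rot: [-0.661, 0.751, 0.0, -0.0]
contact_force: [-7.6, 0.3, 3.4]
gripper_width: 1.001
```

Request:
{"api": "step_arm", "payload": {"increments": [0, -0.5, 0, 0, 0, 0, 0, -0.5, 0, 0, 0, 0, 0, 0, 0, 0, 0, 0]}}

```text
t: 10.05
ee_pos: [555.6, -2.6, 0.2]
eef_rot: [-0.661, 0.751, 0.001, -0.001]
contact_force: [-15.9, -0.1, 10.0]
gripper_width: 1.002
```

Run:
```python
from h import *
s=bot.read_state();print(s["wrist_torque"],s["contact_force"])
p=optics.read_camera("wrist");save("w5.png",cv2.resize(p["color"][80:270,90:550],(800,330),interpolation=cv2.INTER_CUBIC))
```

```text
[0.28329285 2.2999186  0.36068256] [-15.88016134  -0.14591396  10.00852107]
```

View pics/w5.png

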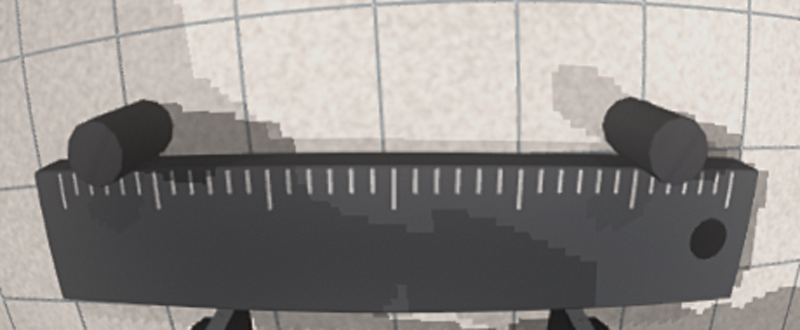

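Both pegs overlap the tick edge. The 0.36 N·m moment at 16 N puts the reaction about 22 mm off centre, well inside ±64 mm, so both pegs are loaded. I back off, rise and check from above.

Request:
{"api": "step_arm", "payload": {"increments": [0, 0.5, 0, 0, 0, 0, 0, 0.5, 0, 0, 0, 0, 0, 1, 0, 0, 0, 0, 0, 2, 0, 0, 0, 0, 0, 4, 0, 0, 0, 0, 0, 6, 0, 0, 0, 0, 0, 6, 0, 0, 0, 0, 0, 6, -5, 0, 0, 0, 0, 6, -20, 0, 0, 0, 0, 10, -30, 0, 0, 0, 0, 15, -30, 0, 0, 0, 0, 15, -30, 0, 0, 0, 0, 15, -30, 0, 0, 0, 0, 10, -30, 0, 0, 0, 0, 0, -30, 0, 0, 0, 0, 0, -30, 0, 0, 0, 0, 0, -15, 0, 0, 0, 0, 0, 0, 0, 0, 0, 0, 0, 0, 0, 0, 0]}}

```text
t: 11.68
ee_pos: [460.5, 9.6, 250.4]
eef_rot: [-0.661, 0.751, -0.0, 0.0]
contact_force: [0.0, -0.7, -0.7]
gripper_width: 0.999
```

Run:
```python
from h import *
T=wpose();print(T.round(2));p=optics.read_camera("wrist")
save("w6.png",p["color"]);print(p["shot"])
np.savez("s6.npz",T=T,K=p["intrinsics"],he=p["hand_eye"])
```

```text
[[-1.3000e-01 -9.9000e-01  0.0000e+00  4.6053e+02]
 [-9.9000e-01  1.3000e-01 -0.0000e+00  9.6300e+00]
 [-0.0000e+00 -0.0000e+00 -1.0000e+00  2.5042e+02]
 [ 0.0000e+00  0.0000e+00  0.0000e+00  1.0000e+00]]
11
```

View pics/w6.png

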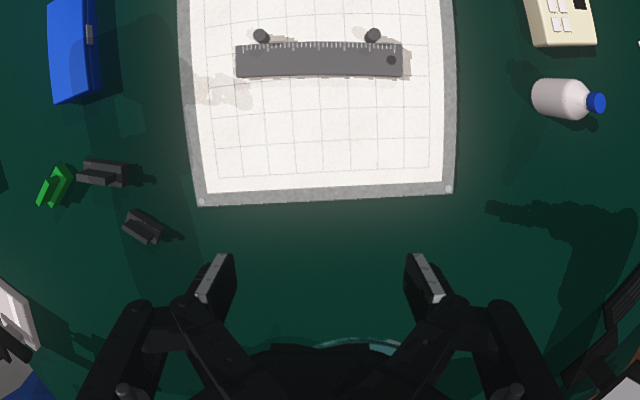

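The view shows the bar lying along both pegs at rows 42–78, the weight at (103,172), and the bystanders undisturbed. Next I compute the bar pose and go to the weight.

Run:
```python
from h import *
z=np.load("s6.npz");p=dict(intrinsics=z["K"],hand_eye=z["he"])
c=ray(p,z["T"],[(236,46),(402,42),(402.5,75.5),(237,78)],22);print(c.round(1),c.mean(0))
print(np.linalg.norm(c[0]-c[1]),[np.degrees(np.arctan2(*(d[1::-1]))) for d in (c[0]-c[1],c[3]-c[2])])
```

```text
[[ 617.    91.    22. ]
 [ 596.6 -106.3   22. ]
 [ 555.2 -101.9   22. ]
 [ 577.4   95.3   22. ]] [586.55305636  -5.46735188  22.        ]
198.32964991557085 [np.float64(84.10807360281261), np.float64(83.58603345839809)]
```

Request:
{"api": "step_arm", "payload": {"increments": [-22, 2, 4, 0, 0, 0, -22, 2, 4, 0, 0, 0, -22, 2, 4, 0, 0, 0, -22, 2, 4, 0, 0, 0, -22, 2, 4, 0, 0, 0, -22, 2, 4, 0, 0, 0, -22, 2, 4, 0, 0, 0, -22, 2, 4, 0, 0, 0, -22, 1, 4, 0, 0, 0, -22, 1, 4, 0, 0, 0, -22, 1, 4, 0, 0, 0, -20, 1, 4, 0, 0, 0]}}

```text
t: 12.73
ee_pos: [473.3, 273.0, 200.0]
eef_rot: [-0.661, 0.751, 0.0, -0.001]
contact_force: [0.5, 0.4, 0.3]
gripper_width: 1.002
```

Request:
{"api": "step_arm", "payload": {"increments": [0, 0, 0, 0, 0, -0.12, 0, 0, 0, 0, 0, -0.12, 0, 0, 0, 0, 0, -0.12, 0, 0, 0, 0, 0, -0.12, 0, 0, 0, 0, 0, -0.12, 0, 0, 0, 0, 0, -0.12, 0, 0, 0, 0, 0, -0.12, 0, 0, 0, 0, 0, -0.12, 0, 0, 0, 0, 0, -0.12, 0, 0, 0, 0, 0, -0.12, 0, 0, 0, 0, 0, -0.12, 0, 0, 0, 0, 0, -0.12, 0, 0, 0, 0, 0, 0, 0, 0, 0, 0, 0, 0]}}

```text
t: 13.9
ee_pos: [473.6, 271.8, 200.8]
eef_rot: [0.991, -0.131, -0.001, 0.001]
contact_force: [0.5, -0.2, 0.3]
gripper_width: 1.0
```

Run:
```python
from h import *
T=wpose();print(T.round(3));p=optics.read_camera("wrist")
save("w7.png",p["color"])
for l in ("weight","weight_grip"):
    for r in nets.tip_of(l,p)[:4]: print(l,round(r["p"],2),wworld(p,T,r["centre"]).round(1))
np.savez("s7.npz",T=T,K=p["intrinsics"],he=p["hand_eye"])
```

```text
[[ 9.66000e-01 -2.59000e-01 -2.00000e-03  4.73600e+02]
 [-2.59000e-01 -9.66000e-01 -1.00000e-03  2.71819e+02]
 [-2.00000e-03  1.00000e-03 -1.00000e+00  2.00839e+02]
 [ 0.00000e+00  0.00000e+00  0.00000e+00  1.00000e+00]]
weight 0.65 [487.  465.3  -0.9]
weight 0.62 [490.8 335.   -1.8]
weight 0.61 [395.4 288.3   0.8]
weight_grip 0.93 [492.1 328.8  38.8]
weight_grip 0.58 [399.4 292.2  28. ]
```

View pics/w7.png

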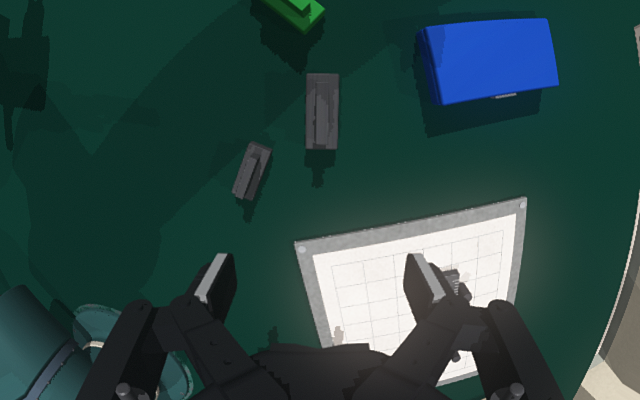

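Run:
```python
from h import *
z=np.load("s7.npz");p=dict(intrinsics=z["K"],hand_eye=z["he"]);T=z["T"]
c=ray(p,T,[(307,73),(339,73),(338,150),(306,149.5)],22);print(c.round(1),c.mean(0).round(1),np.linalg.norm(c[0]-c[3]),np.linalg.norm(c[0]-c[1]))
r=ray(p,T,[(323,94),(319,145)],51);print(r.round(1),r.mean(0))
for d in (c[0]-c[3],c[1]-c[2],r[0]-r[1]):print(np.degrees(np.arctan2(d[1],d[0])))
for q in (c.mean(0),r.mean(0)): print("tool delta",(T[:3,:3].T@(q-T[:3,3])).round(1))
```

```text
[[488.  376.6  22. ]
 [519.4 368.3  22. ]
 [498.2 290.4  22. ]
 [465.7 299.6  22. ]] [492.8 333.7  22. ] 80.18325453507283 32.473072027557045
[[497.8 351.4  51. ]
 [481.6 305.4  51. ]] [489.67190706 328.37832302  51.        ]
73.87885329199871
74.76014736726212
70.59531484756742
tool delta [  2.8 -65.  178.7]
tool delta [  1.1 -59.  149.8]
```

Measurements agree: weight at about (491,331.5), 80×33 mm, 75°. I descend and grip.

Request:
{"api": "step_arm", "payload": {"increments": [0.5, -20, 5, 0, 0, 0, 0.5, -21, 5, 0, 0, 0, 0.5, -21, 5, 0, 0, 0, 0, 0, 25, 0, 0, 0, 0, 0, 25, 0, 0, 0, 0, 0, 25, 0, 0, 0, 0, 0, 25, 0, 0, 0, 0, 0, 25, 0, 0, 0, 0, 0, 15, 0, 0, 0, 0, 0, 10, 0, 0, 0, 0, 0, 6, 0, 0, 0, 0, 0, 4, 0, 0, 0, 0, 0, 0, 0, 0, 0]}}

```text
t: 15.13
ee_pos: [491.4, 331.6, 27.2]
eef_rot: [0.992, -0.129, -0.0, 0.0]
contact_force: [0.1, -0.4, 1.6]
gripper_width: 0.997
```

Request:
{"api": "step_arm", "payload": {"increments": [0, 0, 0, 0, 0, 0, 0, 0, 0, 0, 0, 0, 0, 0, 0, 0, 0, 0, 0, 0, 0, 0, 0, 0, 0, 0, 0, 0, 0, 0, 0, 0, 0, 0, 0, 0, 0, 0, 0, 0, 0, 0, 0, 0, 0, 0, 0, 0, 0, 0, 0, 0, 0, 0, 0, 0, 0, 0, 0, 0, 0, 0, 0, 0, 0, 0, 0, 0, 0, 0, 0, 0], "claw": 1, "newtons": 60}}

```text
t: 16.13
ee_pos: [491.6, 331.7, 27.7]
eef_rot: [0.992, -0.129, 0.0, -0.0]
contact_force: [0.3, 0.6, 5.4]
gripper_width: 0.128
```

Opening is 0.128 (about 11 mm), which matches the 12 mm rib. I lift and carry.

Request:
{"api": "step_arm", "payload": {"increments": [0, 0, -3, 0, 0, 0, 0, 0, -8, 0, 0, 0, 0, 0, -15, 0, 0, 0, 0, 0, -20, 0, 0, 0, 0, 0, -20, 0, 0, 0, 0, 0, -20, 0, 0, 0, 0, 0, -10, 0, 0, 0, 0, 0, -4, 0, 0, 0, 0, 0, 0, 0, 0, 0]}}

```text
t: 16.88
ee_pos: [491.4, 331.7, 127.7]
eef_rot: [0.992, -0.129, 0.0, -0.0]
contact_force: [-0.5, 0.4, -4.6]
gripper_width: 0.125
```

Request:
{"api": "step_arm", "payload": {"increments": [5, 8, 0, 0, 0, 0, 10, 17, 0, 0, 0, 0, 11, 19, 0, 0, 0, 0, 11, 19, 0, 0, 0, 0, 11, 19, 0, 0, 0, 0, 11, 19, 0, 0, 0, 0, 11, 19, 0, 0, 0, 0, 11, 19, 0, 0, 0, 0, 11, 19, 0, 0, 0, 0, 11, 19, 0, 0, 0, 0, 11, 19, 0, 0, 0, 0, 11, 19, 0, 0, 0, 0, 11, 19, 0, 0, 0, 0, 11, 19, 0, 0, 0, 0, 11, 18, 0, 0, 0, 0, 11, 16, 0, 0, 0, 0, 7, 11, 0, 0, 0, 0, 3, 4, 0, 0, 0, 0, 0, 0, 0, 0, 0, 0]}}

```text
t: 18.47
ee_pos: [587.1, -7.0, 126.3]
eef_rot: [0.992, -0.129, -0.001, 0.0]
contact_force: [0.4, 0.2, -4.4]
gripper_width: 0.128
```

Request:
{"api": "step_arm", "payload": {"increments": [0, 0, 0, 0, 0, -0.033, 0, 0, 0, 0, 0, -0.033, 0, 0, 0, 0, 0, -0.033, 0, 0, 0, 0, 0, -0.033, 0, 0, 0, 0, 0, 0, 0, 0, 0, 0, 0, 0]}}

```text
t: 18.97
ee_pos: [587.1, -5.3, 127.1]
eef_rot: [0.998, -0.063, -0.0, -0.0]
contact_force: [0.1, -0.3, -4.7]
gripper_width: 0.128
```

Run:
```python
from h import *
T=wpose();print(T.round(3));p=optics.read_camera("wrist")
t=optics.read_camera("top");s=optics.read_camera("side")
save("w8.png",np.hstack([cv2.resize(p["color"],(480,300)),cv2.resize(t["color"][150:250,270:377],(320,300))]))
np.savez("s8.npz",T=T,K=p["intrinsics"],he=p["hand_eye"])
```

```text
[[ 9.92000e-01 -1.26000e-01 -0.00000e+00  5.87059e+02]
 [-1.26000e-01 -9.92000e-01  0.00000e+00 -5.31900e+00]
 [-0.00000e+00 -0.00000e+00 -1.00000e+00  1.27056e+02]
 [ 0.00000e+00  0.00000e+00  0.00000e+00  1.00000e+00]]
```

View pics/w8.png

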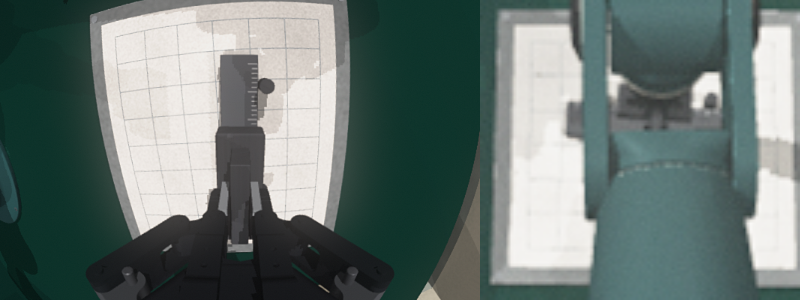

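The weight is aligned with the bar: in the wrist picture the bar's far end, centred at column 239 of 480, matches the tool axis. I descend gently.

Request:
{"api": "step_arm", "payload": {"increments": [0, 0, 5, 0, 0, 0, 0, 0, 10, 0, 0, 0, 0, 0, 12, 0, 0, 0, 0, 0, 12, 0, 0, 0, 0, 0, 12, 0, 0, 0, 0, 0, 8, 0, 0, 0, 0, 0, 6, 0, 0, 0, 0, 0, 4, 0, 0, 0, 0, 0, 2, 0, 0, 0, 0, 0, 1, 0, 0, 0, 0, 0, 0, 0, 0, 0, 0, 0, 0, 0, 0, 0]}}

```text
t: 20.12
ee_pos: [587.6, -6.1, 55.8]
eef_rot: [0.998, -0.063, 0.0, -0.0]
contact_force: [0.6, -0.0, -3.9]
gripper_width: 0.125
```

Request:
{"api": "step_arm", "payload": {"increments": [0, 0, 1, 0, 0, 0, 0, 0, 1, 0, 0, 0, 0, 0, 1, 0, 0, 0, 0, 0, 0, 0, 0, 0, 0, 0, 0, 0, 0, 0]}}

```text
t: 20.53
ee_pos: [587.3, -6.1, 52.3]
eef_rot: [0.998, -0.063, -0.0, 0.0]
contact_force: [0.8, 0.5, -3.6]
gripper_width: 0.129
```

Request:
{"api": "step_arm", "payload": {"increments": [0, 0, 0.5, 0, 0, 0, 0, 0, 0.5, 0, 0, 0, 0, 0, 0, 0, 0, 0, 0, 0, 0, 0, 0, 0]}}

```text
t: 20.87
ee_pos: [587.3, -6.1, 51.3]
eef_rot: [0.998, -0.063, -0.0, -0.0]
contact_force: [0.3, -0.4, -4.7]
gripper_width: 0.125
```

Request:
{"api": "step_arm", "payload": {"increments": [0, 0, 0.5, 0, 0, 0, 0, 0, 0.5, 0, 0, 0, 0, 0, 0, 0, 0, 0, 0, 0, 0, 0, 0, 0]}}

```text
t: 21.2
ee_pos: [587.3, -6.1, 50.2]
eef_rot: [0.998, -0.063, -0.0, 0.0]
contact_force: [0.2, -0.6, -5.1]
gripper_width: 0.125
```

Request:
{"api": "step_arm", "payload": {"increments": [0, 0, 0.3, 0, 0, 0, 0, 0, 0.3, 0, 0, 0, 0, 0, 0, 0, 0, 0, 0, 0, 0, 0, 0, 0]}}

```text
t: 21.53
ee_pos: [587.3, -6.1, 49.7]
eef_rot: [0.998, -0.063, -0.0, -0.0]
contact_force: [-0.4, 0.6, -3.6]
gripper_width: 0.132
```

Request:
{"api": "step_arm", "payload": {"increments": [0, 0, 0.3, 0, 0, 0, 0, 0, 0.3, 0, 0, 0, 0, 0, 0, 0, 0, 0, 0, 0, 0, 0, 0, 0]}}

```text
t: 21.87
ee_pos: [587.4, -6.1, 49.6]
eef_rot: [0.998, -0.063, 0.0, 0.0]
contact_force: [-5.8, 0.0, 6.3]
gripper_width: 0.125
```

Request:
{"api": "step_arm", "payload": {"increments": [0, 0, 0.3, 0, 0, 0, 0, 0, 0.2, 0, 0, 0, 0, 0, 0, 0, 0, 0, 0, 0, 0, 0, 0, 0]}}

```text
t: 22.2
ee_pos: [587.4, -6.1, 49.6]
eef_rot: [0.998, -0.063, 0.0, 0.0]
contact_force: [-8.1, 0.9, 11.3]
gripper_width: 0.125
```

The weight is seated, with a contact reaction of about 16 N. I release it and rise.

Request:
{"api": "step_arm", "payload": {"increments": [0, 0, 0, 0, 0, 0, 0, 0, 0, 0, 0, 0, 0, 0, 0, 0, 0, 0, 0, 0, 0, 0, 0, 0, 0, 0, 0, 0, 0, 0, 0, 0, 0, 0, 0, 0, 0, 0, 0, 0, 0, 0, 0, 0, 0, 0, 0, 0], "claw": 0.4}}

```text
t: 22.87
ee_pos: [587.3, -6.1, 48.6]
eef_rot: [0.998, -0.063, -0.0, -0.0]
contact_force: [0.3, -0.2, -1.0]
gripper_width: 0.598
```

Request:
{"api": "step_arm", "payload": {"increments": [0, 0, -3, 0, 0, 0, 0, 0, -6, 0, 0, 0, 0, 0, -10, 0, 0, 0, 0, 0, -20, 0, 0, 0, 0, 0, -25, 0, 0, 0, 0, 0, -25, 0, 0, 0, 0, 0, -25, 0, 0, 0, -20, 5, -15, 0, 0, 0, -30, 10, 0, 0, 0, 0, -30, 10, 0, 0, 0, 0, -30, 10, 0, 0, 0, 0, -30, 10, 0, 0, 0, 0, -20, 0, 0, 0, 0, 0, 0, 0, 0, 0, 0, 0, 0, 0, 0, 0, 0, 0]}}

```text
t: 24.12
ee_pos: [422.8, -30.7, 179.1]
eef_rot: [0.998, -0.063, 0.001, 0.0]
contact_force: [0.2, 0.2, 0.1]
gripper_width: 0.602
```

Run:
```python
from h import *
s=bot.read_state();T=wpose(s);print(s["t"],T.round(3));p=optics.read_camera("wrist")
t=optics.read_camera("top")
save("w9.png",np.hstack([cv2.resize(p["color"][:,100:540],(480,436)),cv2.resize(t["color"][150:250,270:377],(320,436))]))
np.savez("s9.npz",T=T,K=p["intrinsics"],he=p["hand_eye"],im=p["color"])
```

```text
24.1167 [[ 9.92000e-01 -1.26000e-01  3.00000e-03  4.22803e+02]
 [-1.26000e-01 -9.92000e-01 -0.00000e+00 -3.06830e+01]
 [ 3.00000e-03  0.00000e+00 -1.00000e+00  1.79064e+02]
 [ 0.00000e+00  0.00000e+00  0.00000e+00  1.00000e+00]]
```

View pics/w9.png

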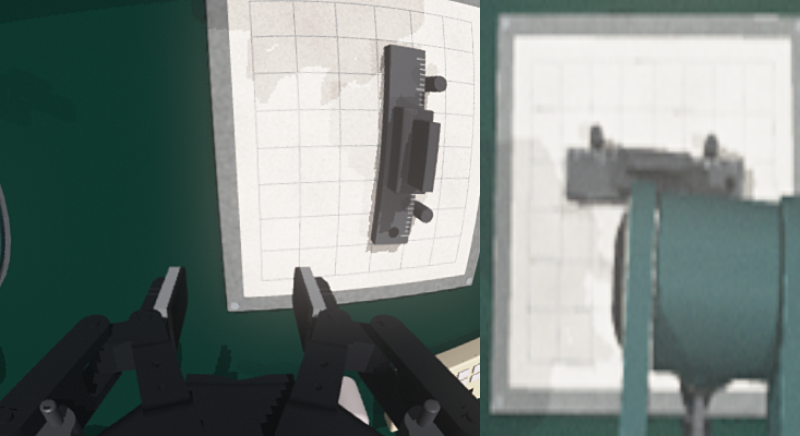

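The weight sits lengthwise near the bar's middle, and both pegs are at the edge. One closer check of the contact from above.

Request:
{"api": "step_arm", "payload": {"increments": [0, 0, 0, 0, 0, 0.12, 0, 0, 0, 0, 0, 0.12, 0, 0, 0, 0, 0, 0.12, 0, 0, 0, 0, 0, 0.12, 0, 0, 0, 0, 0, 0.12, 0, 0, 0, 0, 0, 0.12, 0, 0, 0, 0, 0, 0.12, 0, 0, 0, 0, 0, 0.12, 0, 0, 0, 0, 0, 0.12, 0, 0, 0, 0, 0, 0.12, 0, 0, 0, 0, 0, 0.12, 0, 0, 0, 0, 0, 0.12, 0, 0, 0, 0, 0, 0.12]}}

```text
t: 25.3
ee_pos: [423.7, -30.6, 177.5]
eef_rot: [-0.663, 0.749, 0.0, -0.0]
contact_force: [0.3, 0.2, -0.2]
gripper_width: 0.598
```

Request:
{"api": "step_arm", "payload": {"increments": [-11, -27, 8, 0, 0, 0, -11, -27, 8, 0, 0, 0, -11, -27, 8, 0, 0, 0, -11, -27, 8, 0, 0, 0, 0, 0, 0, 0, 0, 0, 0, 0, 0, 0, 0, 0, 0, 0, 0, 0, 0, 0]}}

```text
t: 25.88
ee_pos: [535.4, 0.7, 145.3]
eef_rot: [-0.665, 0.747, 0.0, -0.0]
contact_force: [-0.2, -0.4, -0.2]
gripper_width: 0.599
```

Run:
```python
from h import *
s=bot.read_state();T=wpose(s);print(s["t"],T.round(3));p=optics.read_camera("wrist")
save("w10.png",cv2.resize(p["color"][80:380,120:520],(800,600),interpolation=cv2.INTER_CUBIC))
np.savez("s10.npz",T=T,K=p["intrinsics"],he=p["hand_eye"],im=p["color"])
for l in ("weight","weight_grip","edge_mid"):
    for r in nets.tip_of(l,p)[:2]: print(l,round(r["p"],2),wworld(p,T,r["centre"]).round(1))
```

```text
25.8833 [[-1.15000e-01 -9.93000e-01 -1.00000e-03  5.35423e+02]
 [-9.93000e-01  1.15000e-01 -0.00000e+00  7.06000e-01]
 [ 0.00000e+00  1.00000e-03 -1.00000e+00  1.45251e+02]
 [ 0.00000e+00  0.00000e+00  0.00000e+00  1.00000e+00]]
weight 0.94 [485.  463.1  -3.8]
weight 0.73 [397.7 289.7   2.7]
weight_grip 0.75 [584.7  -6.6  58.4]
weight_grip 0.65 [394.6 289.7  25.9]
edge_mid 0.89 [612.1  -9.   17. ]
```

View pics/w10.png

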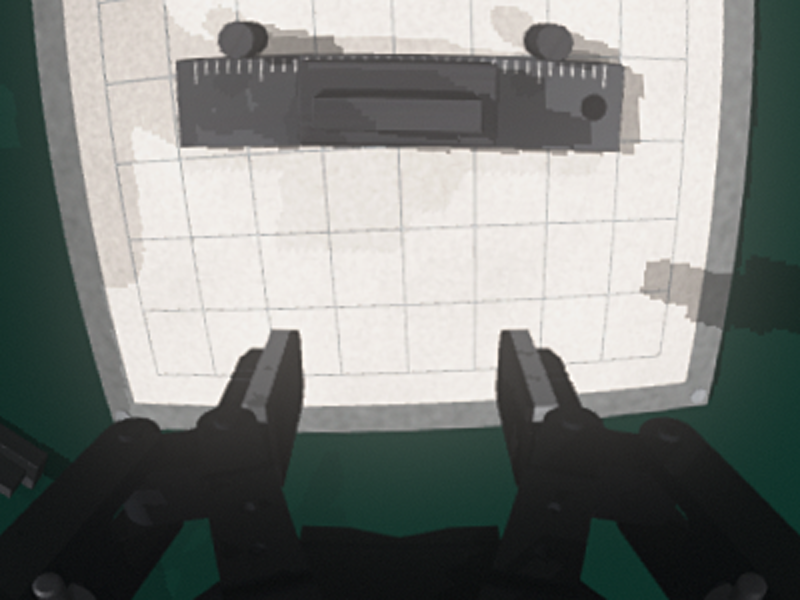

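Run:
```python
from h import *
z=np.load("s10.npz");p=dict(intrinsics=z["K"],hand_eye=z["he"]);f=lambda L,h:ray(p,z["T"],np.array(L)/2+[120,80],h)[:,:2]
c=f([(178,62),(623,66),(619,152),(180,147)],22);g=f([(239,40),(550,43)],38);w=f([(315,96),(483,99),(483,130),(315,129)],73).mean(0)
ey=(c[0]+c[3]-c[1]-c[2]);ey/=np.linalg.norm(ey);ex=np.array([ey[1],-ey[0]]);m=c.mean(0)
print(m,[((q-m)@ex,(q-m)@ey) for q in (*g,w)])
print(workorder.hand_in())
```

```text
[585.65299014  -4.87216214] [(np.float64(28.07294004986792), np.float64(65.79372025507139)), (np.float64(27.917407567488755), np.float64(-60.37293837352537)), (np.float64(2.323664287619813), np.float64(0.5456859175031091))]
the job is handed in; nothing more can be done
None
```

The straightedge now lies against both pegs with the dark steel weight resting lengthwise on its middle, and the job is handed in at about 26 s of the 64 s. The hand-in gave no verdict.

- **Straightedge:** I pushed it with the open fingers on its plain side until it met both pegs. The push ended at about 16 N, and the force readings showed both pegs loaded.
- **Weight:** I took the larger dark weight by its rib and set it down until I felt about 16 N of contact, then released it.

My last check was one wrist picture from above. By my ray measurement, good to about 2 mm, it put things here in the straightedge's frame (contact means a peg at x = 28 mm):

| Item | x (mm) | y (mm) |
|---|---|---|
| peg_a | 28.1 | +66 |
| peg_b | 27.9 | -60 |
| weight | +2.3 | +0.5 |

- **Disagreement:** the network placed edge_mid about 6 mm further towards the pegs than my ray measurement. I put that down to the weight partly covering the bar, and went by the ray measurement and the force contact.
- **Not re-measured:** I didn't measure the bystanders again at the end. No move went near the bottle, the slide box or the counter.

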